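# Slide the salad tray past its spring catch

## Robot

A 6-joint arm with a two-finger parallel gripper is mounted at the origin on the work surface. World frame = base frame: x ahead of the robot, y to its left, z up, the work surface at z = 0. Lengths are in mm, angles in rad, forces in N, time in s.
With the tool pointing down it reaches from about 400 to 925 mm from the base axis. Payload 12.5 kg.
Tool frame: the origin (TCP) lies at the very end of the fingers, on their centre line; the grasp point (between the pads) lies behind it (env.tcp_to_grasp is the z of the grasp point in the tool frame, in mm); z points along the fingers, y is the direction in which the jaws open and shut (so a half turn about z gives the same grasp; the last joint's range is limited). The gripper opens to 95 mm and grips with 3 to 60 N. Pads are 20 mm wide; open, the fingers measure 119 mm over their backs; the gripper's body (75 mm by 180 mm) begins 59 mm behind the grasp point.
Start: joints at [-1.449, 0.491, 1.559, -0, 1.092, -0.106], TCP at [141.169, -608.866, 214.661] pointing down, gripper open.
Joint ranges: [-3.1, 3.1], [-0.84, 2.19], [0.05, 2.79], [-1.13, 4.28], [0.06, 2.93], [-2.69, 2.69]. Speed limits (rad/s): [2.22, 2.22, 2.79, 3.14, 3.14, 3.14].

## Interface

Orientations are given as [roll, pitch, yaw] about the fixed x, y, z axes, in that order (R = Rz(yaw) Ry(pitch) Rx(roll)).
In Python, from workcell import env gives the robot as it stands. The module is installed in compiled form; this text tells all that it offers.
- The arm moves only by the tool jog_arm, never from a script. Its argument "moves" is one flat list of numbers, 5 for each row, row after row: the shift along the tool's x, y, z in mm, then the turn about the tool's z in degrees, then the opening, from -1 (shut) to 1 (fully open), so that 0 is half open. A call has 1 to 12 rows; each row is the pose to reach, as a shift and turn from the pose measured when the call began, along the tool's axes at that moment; what a row does not reach only later rows make up. A row lasts 1/10 s, in which the tool goes at most 50 mm and 8.59 degrees, less where a joint would pass 70% of its speed; a pose out of reach is approached as far as the arm can. A call with a gripper value outside its range is refused whole. The fingers move at their own pace and stop on an object; "force" is the grip in N (left out, the last holds). Time passes only in rows, so rows that repeat a pose let the fingers close. It gives the time, the measured TCP pose, the force and the opening at its end, in the units of the state.
- env.get_obs(): the state, without advancing time (a new reading comes with each control period).
- env.grab_frame(name): name is "scene" or "top"; returns the picture (480x640x3 uint8, red, green, blue); there is no depth.
- env.calibration(name): a dict with "K" (3x3 intrinsics, pixels), "distortion" ([k1, k2, p1, p2, k3] as OpenCV has them; the pictures are not rectified), "R" (3x3) and "t" (3): a world point X has camera coordinates R X + t. Camera axes: x right, y down, z forward; pixel columns grow to the right and rows downward; lengths in mm; the calibration is good to about 2 mm. A picture is of the moment at which its call begins. calibration takes no time and is no camera call.
- env.job_done(): hands the job in, once; it reports no verdict.
The state is a dict: "time_s": time; "q": joint angles; "dq": joint speeds; "tau": joint torques, N m; "tcp_pos": TCP position; "orientation": TCP orientation; "wrist_force": force on the tool from outside, world axes, zero at the start; "torque": the same for the moment, N m; "grip_width": finger opening in mm.
Only numpy, scipy, OpenCV 4.12 (cv2) and the standard library are available. Lean on these libraries where they do the work, as an engineer would, in place of code of your own. Each camera call takes 0.05 s, during which the arm holds its last target.

## Task

Press the red spring bar of the tray dock down with the fingertips and, keeping it down, push the tomato tray from behind along its runners, over the lowered yellow posts and fully home to the end stop. Then let the bar go so that the posts spring fully up behind the tray, locking it in. The tray is only pushed, never lifted, and the other things on the table are left alone.

Things in the scene. Friction and masses are not known exactly. Their poses are not given: they have to be found in the camera images.
- dock: Fixed steel tray dock, 220 mm wide (x), y from -225 to +135 mm. Origin on the table, midway across, at the catch posts; the tray is pushed along +y; z up. White runners (tops 36 mm above the table, |x| 66 to 90 mm), guide walls outside them (inner faces |x| = 90 mm, tops 48 mm high), end stop wall with inner face at y = +118 mm, top 66 mm high. The -y end is open.
- tray: Loose open metal tray of tomatoes, 172 (x) by 108 (y) by 30 mm high, tomatoes to just above its rim, 0.3 to 0.65 kg. Origin: centre of its underside, on the runners 36 mm above the table; axes parallel to the dock's. Starts at dock y = -105 to -72 mm, before the posts; home against the end stop it is at y = +64 mm, its rear face 6 mm past the posts.
- catch (a joint): Downward travel of the spring catch (m): 0 up, 0.015 at its lower stop; it springs up when let go. One rigid piece, moving straight up and down: the red bar and two yellow posts. The bar may be pressed anywhere along it, also while sliding along it. The spring pushes back with about 5 N when up, 8.5 N fully down. The posts clear the tray's underside beyond 0.010.
- bar_rear (a point): Point on the red bar's upper face, on its centre line, at dock y = -185 mm, uncovered behind the tray; 33 mm above the table when up, moves down with the bar. The bar is 50 mm wide, centred on dock x = 0, from y = -210 to +30 mm. It passes under the tray; otherwise nothing is above it.
- posts (a point): Midway between the two yellow posts, level with their tops: 46 mm above the table when up, 10 mm above the tray's underside. Posts at dock x = +-52 mm, y = 0 (12 mm wide, 8 mm thick, inner faces 92 mm apart, so that fingers up to 80 mm wide pass between them).
- ramekin: White bowl, 70 mm across, 45 mm high, beside the dock on its -x side. Origin under its centre. Leave alone.
- sauce: Red sauce bottle, 56 mm across, 120 mm high, beside the dock on its +x side. Origin under its centre. Leave alone.
- spice: Amber spice jar, 52 mm across, 90 mm high, beside the dock on its +x side. Origin under its centre. Leave alone.
- spoon: Steel spoon with a wooden handle lying on the table to the left. Leave alone.
- spatula: Spatula with a wooden handle lying on the table to the right. Leave alone.
- bowl: Blue bowl, 140 mm across, 60 mm high, to the left. Origin under its centre. Leave alone.
- can: Yellow-banded can, 74 mm across, 110 mm high, to the right. Origin under its centre. Leave alone.
Things that resemble listed ones, but are neither listed nor needed, are in the scene too. Of the things that look like the tray, the largest one is meant.

How it is judged:
By the outcome, as a careful person would: the job done as asked, in the order asked, and still so for the second after the job is handed in, with the robot touching nothing.
It also fails if it takes over 38 s, if anything falls off the work surface, if the arm or the gripper's body presses on something with over 40 N, if the wrist force passes 120 N, or if a joint passes its speed limit or range.

## Working session

There is one attempt and no reset: what is moved stays moved. The work goes in short steps, Python scripts to look and compute and a tool call to move; the robot and the scene stay as the last step left them, time stands still between calls to the robot, and variables do not carry over. Pictures are saved under pics/ and viewed, and the job is handed in when it is done.

Besides the shell and the picture viewer there is one more tool, called after "Request:" as name(argument=value, ...) on one line, values as JSON. jog_arm: Moves the arm, as the interface text tells. Its arguments: {"type":"object","properties":{"moves":{"type":"array"},"force":{"type":"number"}},"required":["moves"]}

```bash
mkdir -p pics; python3 - <<'E'
from workcell import env
import cv2
for n in("scene","top"):
    cv2.imwrite(f"pics/{n}0.png",env.grab_frame(n)[:,:,::-1])
    c=env.calibration(n);print(c)
o=env.get_obs();print(o,env.tcp_to_grasp)
E
```

```text
{'K': array([[437.24204452,   0.        , 326.38710413],
       [  0.        , 437.24204452, 234.06198663],
       [  0.        ,   0.        ,   1.        ]]), 'distortion': array([-0.07051446,  0.        ,  0.        ,  0.        ,  0.        ]), 'R': array([[ 0.14237897,  0.98980958,  0.0022864 ],
       [ 0.64383226, -0.09085694, -0.75975328],
       [-0.75180334,  0.10964495, -0.65020745]]), 't': array([ -69.73408215, -294.13191593, 1514.31180241])}
{'K': array([[562.58724547,   0.        , 334.16500086],
       [  0.        , 562.58724547, 244.64760176],
       [  0.        ,   0.        ,   1.        ]]), 'distortion': array([-0.11613186,  0.        ,  0.        ,  0.        ,  0.        ]), 'R': array([[ 0.01074331, -0.9998621 , -0.01266344],
       [-0.99642893, -0.00964403, -0.0838831 ],
       [ 0.08374941,  0.0135194 , -0.99639513]]), 't': array([  20.01374136,  530.40203329, 1477.56581404])}
{'time_s': 0.1, 'q': array([-1.44862758e+00,  4.91488119e-01,  1.55937420e+00, -1.97746371e-05,
        1.09172328e+00, -1.05583252e-01]), 'dq': array([-0.00072496, -0.00138137, -0.00385325, -0.00032177,  0.00116474,
       -0.00019214]), 'tau': array([ 1.97234411e-03, -6.13622832e+01, -2.58607274e+01,  6.93008001e-02,
        4.69786604e-02, -5.88852026e-05]), 'tcp_pos': array([ 141.1189448 , -608.6395934 ,  214.13205193]), 'orientation': array([-3.14060338e+00, -8.72024606e-05,  2.27761081e-01]), 'wrist_force': array([-0.04415581, -0.97771949, -0.75627556]), 'torque': array([-0.01110935,  0.05967918, -0.04403493]), 'grip_width': 94.99222660235746} -18.8
```

View pics/scene0.png

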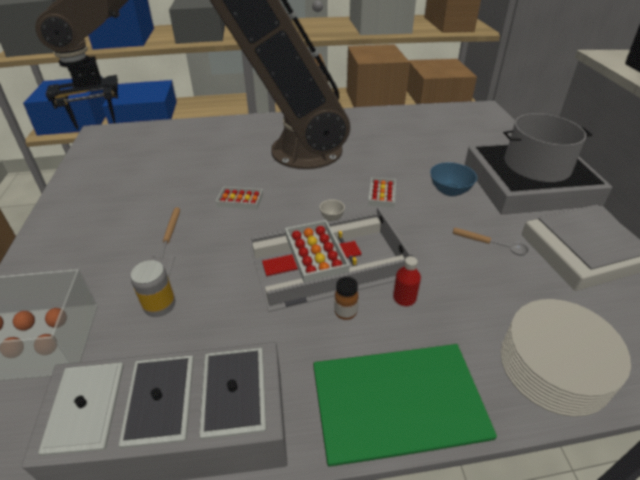

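View pics/top0.png

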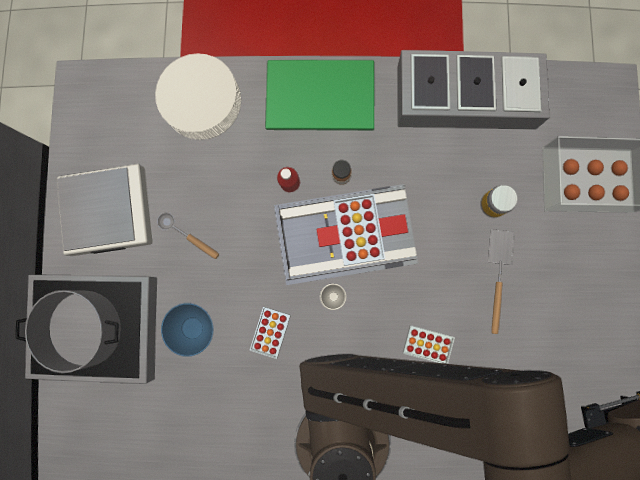

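The scene shows three tray-like things (top picture): one in the dock at (358,229), and two small ones at (270,333) and (429,344) on the table. The one in the dock is the largest and sits on the runners before the posts, so it is the one meant. The open end of the dock faces right in the top picture, and the end stop is at left. I'll confirm this in an enlarged crop.

```bash
python3 - <<'E'
import cv2
a=cv2.imread("pics/top0.png")[175:295,262:427]
cv2.imwrite("pics/crop_t.png",cv2.resize(a,None,fx=4.8,fy=4.8,interpolation=cv2.INTER_CUBIC))
a=cv2.imread("pics/scene0.png")[195:315,240:425]
cv2.imwrite("pics/crop_s.png",cv2.resize(a,None,fx=4.3,fy=4.3,interpolation=cv2.INTER_CUBIC))
E
```

```text
(no output)
```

View pics/crop_t.png

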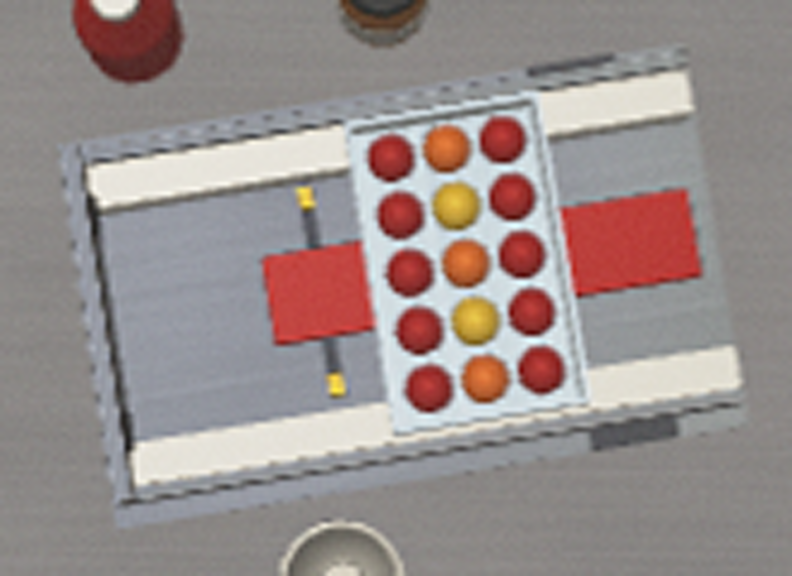

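View pics/crop_s.png

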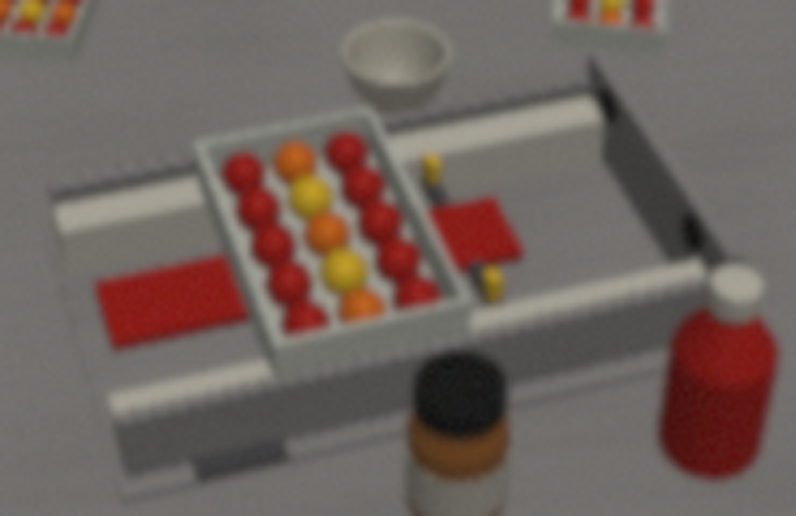

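The crops confirm it: the tray's rim corners in the top crop are at about (347,124), (395,433), (537,92) and (589,405). The bar's uncovered rear end is at (687,190)/(702,274), and the yellow posts are just ahead of the tray. Next I'll fit the dock pose.

```bash
cat > h.py <<'E'
import numpy as np,cv2
from scipy.optimize import least_squares
from workcell import env
def proj(n,X):
    c=env.calibration(n)
    return cv2.projectPoints(np.asarray(X,float).reshape(-1,1,3),cv2.Rodrigues(c['R'])[0],c['t'],c['K'],np.array(c['distortion']))[0].reshape(-1,2)
def d2w(p,P):
    P=np.asarray(P,float);c,s=np.cos(p[2]),np.sin(p[2])
    return np.c_[p[0]+c*P[:,0]-s*P[:,1],p[1]+s*P[:,0]+c*P[:,1],P[:,2]]
E
python3 - <<'E'
from h import *
A=[(25,30,33,262,258),(-25,30,33,273,343),(25,-210,33,687,190),(-25,-210,33,702,274),
(66,-225,36,693,113),(90,-225,36,688,72),(-66,-225,36,738,347),(-90,-225,36,742,388),(66,118,36,98,208),(90,118,36,88,168),(-66,118,36,133,450),(-90,118,36,138,487)]
T=[(86,54,30,347,124),(-86,54,30,395,433),(86,-54,30,537,92),(-86,-54,30,589,405)]
A=np.array(A,float);T=np.array(T,float)
px=lambda M:(M[:,3:]+.5)/4.8-.5+[262,175]
# scene cam: bar + tray corners
S=np.array([(25,-210,33,116,348),(-25,-210,33,97,282),(25,30,33,522,257),(-25,30,33,495,199)],float)
ST=np.array([(86,54,30,468,300),(-86,54,30,372,110),(86,-54,30,275,350),(-86,-54,30,197,147)],float)
ps=lambda M:(M[:,3:]+.5)/4.3-.5+[240,195]
def tr(p,M): return d2w(p,M[:,:3]+np.array([p[4],p[3],36]))
def f(p,k):
    r=[]
    if k in(0,2): r+=[proj("top",d2w(p,A[:,:3]))-px(A),proj("top",tr(p,T))-px(T)]
    if k in(1,2): r+=[proj("scene",d2w(p,S[:,:3]))-ps(S),proj("scene",tr(p,ST))-ps(ST)]
    return np.vstack(r).ravel()
for k in(0,1,2):
    s=least_squares(lambda p:f(p,k),[600,0,.1,-80,0],loss='soft_l1',x_scale=[10,10,.1,10,10]);print(k,s.x.round(3),np.abs(s.fun).max().round(2))
    if k==2:print(s.fun.reshape(-1,2).round(1).tolist())
E
```

```text
0 [ 5.52786e+02  4.11250e+01  1.70000e-01 -8.11830e+01  4.46000e-01] 1.77
1 [ 5.61223e+02  4.21620e+01  1.69000e-01 -8.10280e+01 -1.94200e+00] 1.58
2 [ 5.53512e+02  4.15610e+01  1.71000e-01 -8.12440e+01  1.46900e+00] 2.81
[[-0.7, -0.3], [-0.0, 0.5], [-0.2, -0.6], [-0.1, 0.4], [1.6, -0.6], [1.1, -0.8], [0.8, -0.6], [1.5, -0.2], [-1.7, 0.2], [-0.9, -0.3], [-1.4, -1.2], [-1.0, 0.0], [-1.1, -0.8], [-0.4, -0.1], [0.2, -0.7], [0.4, -1.0], [-1.2, -2.4], [-1.1, -1.3], [0.7, -2.8], [-0.3, -2.1], [0.6, -0.4], [-0.4, -1.3], [-0.4, -1.5], [-0.9, -1.6]]
```

Request:
jog_arm(moves=[38, -25, 0, -7, -0.6, 76, -50, 0, -14, -0.6, 114, -75, 0, -21, -0.6, 152, -100, 0, -28, -0.6, 190, -125, 0, -35, -0.6, 228, -150, 0, -42, -0.6, 266, -175, 0, -49, -0.6, 304, -200, 0, -56, -0.6, 342, -225, 0, -63, -0.6, 380, -250, 0, -70, -0.6, 418, -275, 0, -77, -0.6, 456, -300, 0, -84, -0.6])

```text
time_s: 1.3
tcp_pos: [518.6, -211.7, 214.3]
orientation: [-3.141, -0.001, 1.699]
wrist_force: [0.8, 0.0, -0.3]
grip_width: 19.2
```

```bash
cat >> h.py <<'E'
from scipy.spatial.transform import Rotation as Ro
DOCK=np.array([554,41.3,0.170])
def st(tgt=None):
    o=env.get_obs();e=o['orientation'];R=Ro.from_euler('xyz',e).as_matrix()
    c,s=np.cos(DOCK[2]),np.sin(DOCK[2]);d=o['tcp_pos'][:2]-DOCK[:2]
    print('t',round(o['time_s'],2),'tcp',o['tcp_pos'].round(1),'rpy',e.round(4),'dock',[round(c*d[0]+s*d[1],1),round(-s*d[0]+c*d[1],1)],'F',o['wrist_force'].round(1),'Fdock',[round(c*o['wrist_force'][0]+s*o['wrist_force'][1],1),round(-s*o['wrist_force'][0]+c*o['wrist_force'][1],1)],'w',round(o['grip_width'],1),'q',o['q'].round(2))
    if tgt is not None:
        w=d2w(DOCK,[tgt])[0];print('shift tool',(R.T@(w-o['tcp_pos'])).round(1),'turn deg',round(np.degrees(np.arctan2(np.sin(e[2]-DOCK[2]-np.pi/2),np.cos(e[2]-DOCK[2]-np.pi/2))),2))
E
python3 -c "
from h import *
st((0,-182,120))"
```

```text
t 1.3 tcp [ 518.6 -211.7  214.3] rpy [-3.1413e+00 -1.2000e-03  1.6990e+00] dock [np.float64(-77.7), np.float64(-243.4)] F [ 0.8  0.  -0.3] Fdock [np.float64(0.8), np.float64(-0.1)] w 19.2 q [-0.51  0.4   1.72  0.    1.02 -0.63]
shift tool [64.5 75.1 94.4] turn deg -2.4
```

Request:
jog_arm(moves=[32, 38, 40, -1.2, -0.6, 64, 75, 90, -2.4, -0.6, 64, 75, 130, -2.4, -0.6, 64, 75, 145, -2.4, -0.6, 64, 75, 145, -2.4, -0.6, 64, 75, 145, -2.4, -0.6])

```text
time_s: 1.9
tcp_pos: [584.7, -138.7, 69.7]
orientation: [-3.141, -0.002, 1.741]
wrist_force: [0.2, -0.4, 1.6]
grip_width: 18.9
```

```bash
python3 - <<'E'
from h import *
st((0,-182,33))
for n,(r,c) in dict(top=((150,310),(250,470)),scene=((150,320),(220,430))).items():
    a=env.grab_frame(n)[r[0]:r[1],c[0]:c[1],::-1]
    cv2.imwrite(f"pics/{n}1.png",cv2.resize(a,None,fx=3.5,fy=3.5,interpolation=cv2.INTER_CUBIC))
E
```

```text
t 1.9 tcp [ 584.7 -138.7   69.7] rpy [-3.1406e+00 -1.5000e-03  1.7411e+00] dock [np.float64(-0.2), np.float64(-182.6)] F [ 0.2 -0.4  1.6] Fdock [np.float64(0.1), np.float64(-0.4)] w 18.9 q [-0.34  0.63  1.75  0.    0.76 -0.51]
shift tool [ 0.5  0.2 36.7] turn deg 0.01
```

View pics/top1.png

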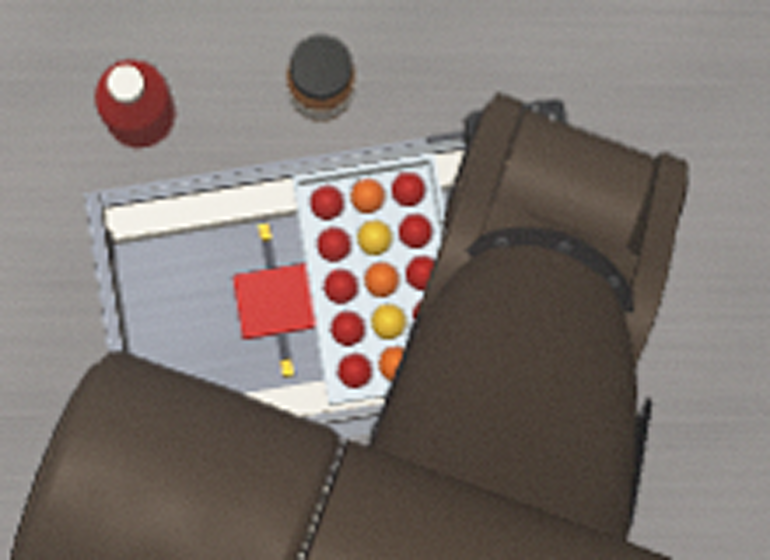

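View pics/scene1.png

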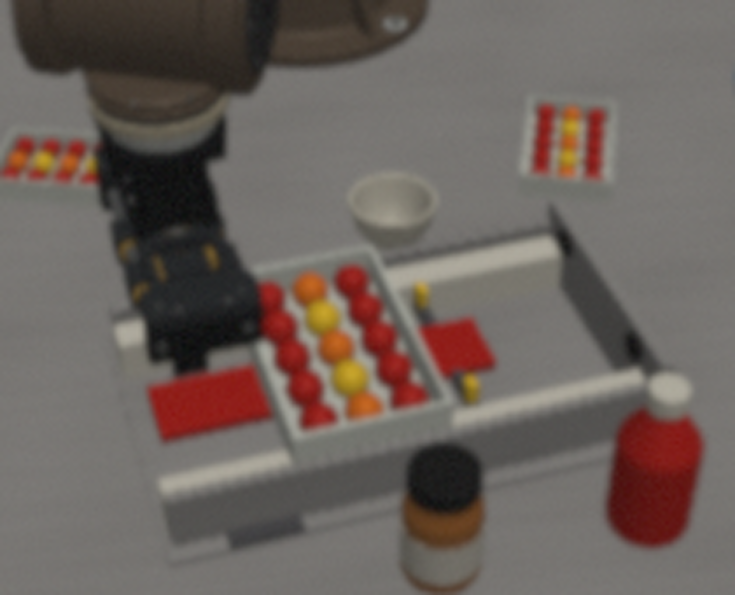

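The top view is blocked by the arm. In the scene view the fingertips are near (190,370) in the crop, above the bar. I'll check that against the projection.

```bash
python3 - <<'E'
from h import *
o=env.get_obs()['tcp_pos'];P=[o,*d2w(DOCK,[(25,-210,33),(-25,-210,33),(0,-182,33),(25,-135,66),(-86,-135,66)])]
print(((proj("scene",P)-[220,150])*3.5).round())
E
```

```text
[[185. 356.]
 [158. 431.]
 [143. 381.]
 [191. 397.]
 [265. 371.]
 [225. 269.]]
```

Request:
jog_arm(moves=[0, 0, 20, 0, -0.6, 0, 0, 32, 0, -0.6, 0, 0, 35, 0, -0.6, 0, 0, 38, 0, -0.6, 0, 0, 40, 0, -0.6, 0, 0, 40, 0, -0.6])

```text
time_s: 2.6
tcp_pos: [585.6, -139.6, 31.9]
orientation: [3.139, 0.001, 1.74]
wrist_force: [-2.0, -2.0, 4.2]
grip_width: 18.9
```

Request:
jog_arm(moves=[0, 0, 3, 0, -0.6, 0, 0, 6, 0, -0.6, 0, 0, 8, 0, -0.6, 0, 0, 9, 0, -0.6, 0, 0, 9, 0, -0.6])

```text
time_s: 3.1
tcp_pos: [585.6, -139.7, 23.5]
orientation: [3.139, 0.001, 1.74]
wrist_force: [-1.7, -0.4, 7.6]
grip_width: 19.0
```

```bash
python3 -c "
from h import *
st((0,-145,19.5))"
```

```text
t 3.1 tcp [ 585.6 -139.7   23.5] rpy [3.1389e+00 8.0000e-04 1.7403e+00] dock [np.float64(0.6), np.float64(-183.7)] F [-1.7 -0.4  7.6] Fdock [np.float64(-1.8), np.float64(-0.1)] w 19.0 q [-0.34  0.7   1.78  0.    0.66 -0.51]
shift tool [38.7 -0.6  4. ] turn deg -0.03
```

Request:
jog_arm(moves=[0, 0, 2, 0, -0.6, 0, 0, 4, 0, -0.6, 0, 0, 4, 0, -0.6])

```text
time_s: 3.4
tcp_pos: [585.6, -139.6, 20.2]
orientation: [3.139, 0.001, 1.74]
wrist_force: [-3.2, -0.1, 9.1]
grip_width: 19.0
```

```bash
python3 -c "
from h import *
st((0,-145,19.5))"
```

```text
t 3.4 tcp [ 585.6 -139.6   20.2] rpy [3.1387e+00 1.0000e-03 1.7404e+00] dock [np.float64(0.6), np.float64(-183.7)] F [-3.2 -0.1  9.1] Fdock [np.float64(-3.2), np.float64(0.4)] w 19.0 q [-0.34  0.71  1.78  0.    0.66 -0.51]
shift tool [38.7 -0.6  0.7] turn deg -0.02
```

Request:
jog_arm(moves=[6, 0, 0.7, 0, -0.6, 14, 0, 0.7, 0, -0.6, 22, 0, 0.7, 0, -0.6, 30, 0, 0.7, 0, -0.6, 36, 0, 0.7, 0, -0.6, 41, 0, 0.7, 0, -0.6, 46, 0, 0.7, 0, -0.6, 52, 0, 0.7, 0, -0.6, 60, 0, 0.7, 0, -0.6, 66, 0, 0.7, 0, -0.6, 70, 0, 0.7, 0, -0.6, 70, 0, 0.7, 0, -0.6])

```text
time_s: 4.6
tcp_pos: [575.6, -71.4, 20.9]
orientation: [3.134, 0.003, 1.741]
wrist_force: [1.9, -3.4, 8.1]
grip_width: 18.9
```

```bash
python3 - <<'E'
from h import *
st((0,-10,19.5))
for n,(r,c) in dict(top=((150,310),(250,470)),scene=((150,320),(220,430))).items():
    a=env.grab_frame(n)[r[0]:r[1],c[0]:c[1],::-1]
    cv2.imwrite(f"pics/{n}2.png",cv2.resize(a,None,fx=3.5,fy=3.5,interpolation=cv2.INTER_CUBIC))
E
```

```text
t 4.6 tcp [575.6 -71.4  20.9] rpy [3.1345 0.0035 1.7409] dock [np.float64(2.2), np.float64(-114.7)] F [ 1.9 -3.4  8.1] Fdock [np.float64(1.3), np.float64(-3.6)] w 18.9 q [-0.24  0.68  1.84 -0.    0.61 -0.41]
shift tool [104.7  -2.2   1. ] turn deg 0.01
```

View pics/top2.png

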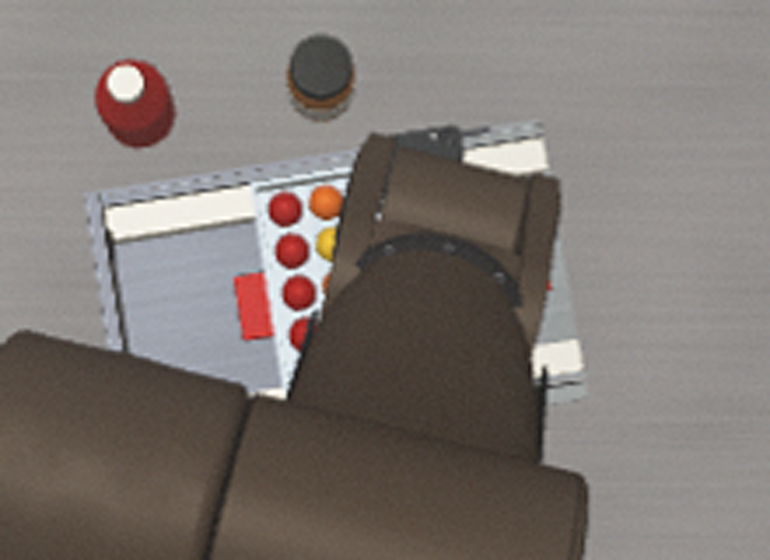

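View pics/scene2.png

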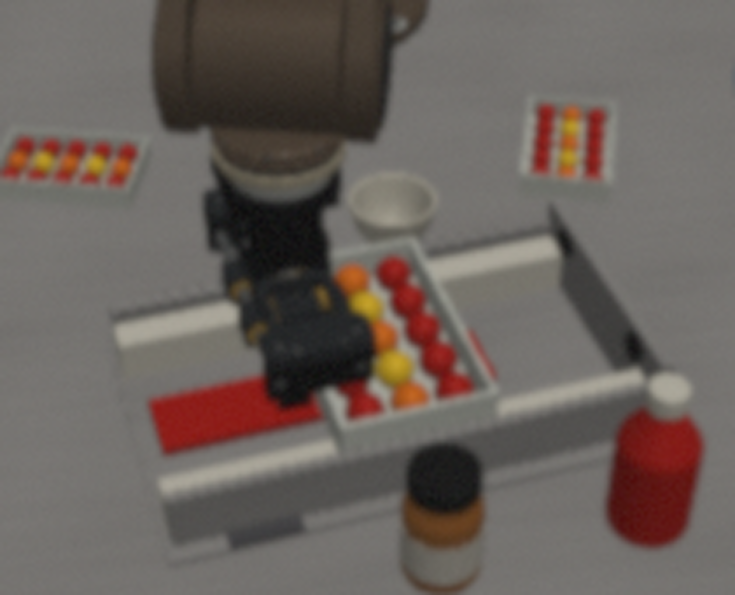

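The tray front has gone over the lowered posts (they are now hidden under the tray) and the bar is down about 12 mm. I'll carry on pushing with a small height trim.

Request:
jog_arm(moves=[6, -1, 1, 0, -0.6, 13, -1, 1.5, 0, -0.6, 20, -2, 1.5, 0, -0.6, 27, -2, 1.5, 0, -0.6, 34, -2, 1.5, 0, -0.6, 41, -2, 1.5, 0, -0.6, 48, -2, 1.5, 0, -0.6, 55, -2, 1.5, 0, -0.6, 62, -2, 1.5, 0, -0.6, 69, -2, 1.5, 0, -0.6, 75, -2, 1.5, 0, -0.6, 80, -2, 1.5, 0, -0.6])

```text
time_s: 5.9
tcp_pos: [562.5, 5.9, 20.9]
orientation: [3.129, 0.006, 1.741]
wrist_force: [2.9, -13.9, 12.8]
grip_width: 18.9
```

```bash
python3 -c "
from h import *
st((0,0,19.5))"
```

```text
t 5.9 tcp [562.5   5.9  20.9] rpy [3.1288 0.0061 1.741 ] dock [np.float64(2.4), np.float64(-36.4)] F [  2.9 -13.9  12.8] Fdock [np.float64(0.5), np.float64(-14.2)] w 18.9 q [-0.11  0.67  1.89 -0.    0.58 -0.27]
shift tool [36.4 -2.4  1.2] turn deg 0.01
```

```bash
python3 - <<'E'
from h import *
for n,(r,c) in dict(top=((150,310),(250,470)),scene=((180,320),(270,430))).items():
    a=env.grab_frame(n)[r[0]:r[1],c[0]:c[1],::-1];k=3.5 if n=='top' else 4.2
    cv2.imwrite(f"pics/{n}3.png",cv2.resize(a,None,fx=k,fy=k,interpolation=cv2.INTER_CUBIC))
st()
E
```

```text
t 6.0 tcp [562.4   6.5  20.9] rpy [3.1289 0.0055 1.7411] dock [np.float64(2.4), np.float64(-35.8)] F [ 4.8 -6.   8.9] Fdock [np.float64(3.7), np.float64(-6.7)] w 19.1 q [-0.11  0.67  1.89 -0.    0.58 -0.27]
```

View pics/top3.png

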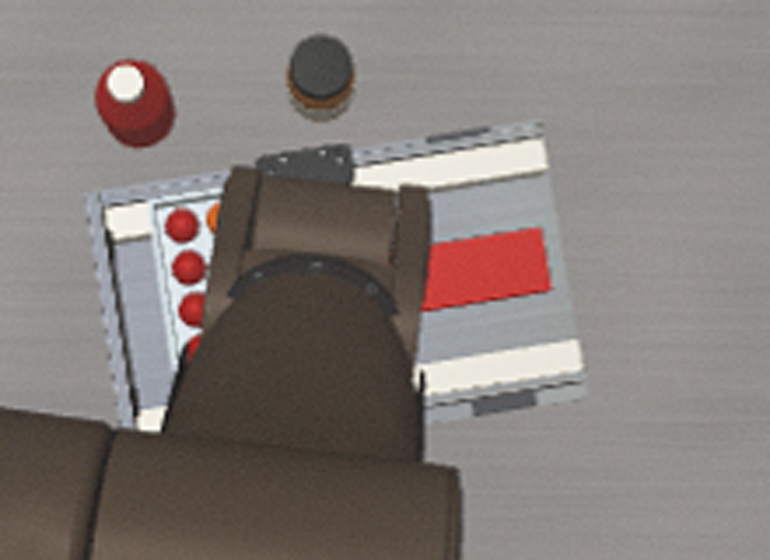

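View pics/scene3.png

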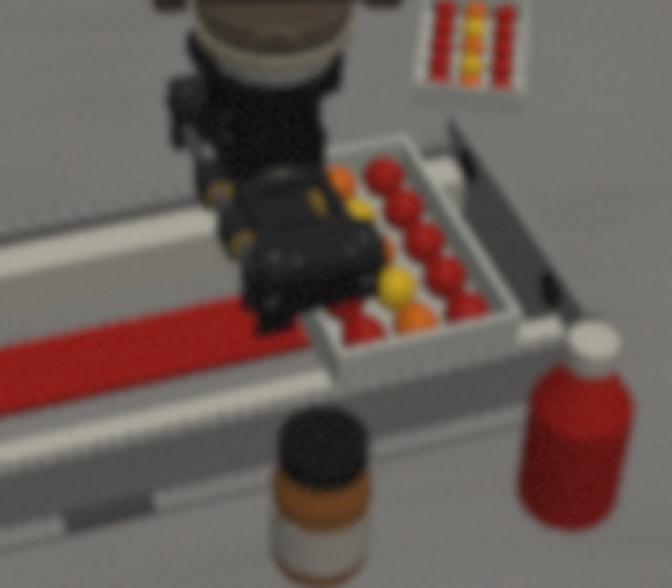

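The tray is square in its guides, with about 35 mm left to the stop. I'll finish slowly.

Request:
jog_arm(moves=[4, -1, 1.5, 0, -0.6, 8, -1, 2, 0, -0.6, 12, -2, 2, 0, -0.6, 16, -2, 2, 0, -0.6, 20, -2, 2, 0, -0.6, 24, -2, 2, 0, -0.6, 28, -2, 2, 0, -0.6, 30, -2, 2, 0, -0.6, 31, -2, 2, 0, -0.6])

```text
time_s: 6.9
tcp_pos: [557.7, 35.4, 20.5]
orientation: [3.123, 0.008, 1.741]
wrist_force: [2.9, -14.0, 13.6]
grip_width: 19.0
```

```bash
python3 -c "
from h import *
st((0,0,19.5))"
```

```text
t 6.9 tcp [557.7  35.4  20.5] rpy [3.1232 0.0081 1.7414] dock [np.float64(2.6), np.float64(-6.5)] F [  2.9 -14.   13.6] Fdock [np.float64(0.5), np.float64(-14.3)] w 19.0 q [-0.05  0.66  1.9  -0.01  0.56 -0.22]
shift tool [ 6.5 -2.6  0.9] turn deg 0.03
```

Request:
jog_arm(moves=[2, 0, 1, 0, -0.6, 4, 0, 1.5, 0, -0.6, 6, 0, 1.5, 0, -0.6, 7, 0, 1.5, 0, -0.6, 7, 0, 1.5, 0, -0.6])

```text
time_s: 7.4
tcp_pos: [558.1, 40.2, 20.5]
orientation: [3.12, 0.011, 1.742]
wrist_force: [-0.4, -19.8, 12.3]
grip_width: 18.9
```

```bash
python3 - <<'E'
from h import *
st((0,0,19.5))
for n,(r,c) in dict(top=((150,310),(250,470)),scene=((180,320),(270,430))).items():
    a=env.grab_frame(n)[r[0]:r[1],c[0]:c[1],::-1];k=3.5 if n=='top' else 4.2
    cv2.imwrite(f"pics/{n}4.png",cv2.resize(a,None,fx=k,fy=k,interpolation=cv2.INTER_CUBIC))
E
```

```text
t 7.4 tcp [558.1  40.2  20.5] rpy [3.1197 0.0108 1.7418] dock [np.float64(3.9), np.float64(-1.8)] F [ -0.4 -19.8  12.3] Fdock [np.float64(-3.7), np.float64(-19.4)] w 18.9 q [-0.04  0.66  1.9  -0.01  0.56 -0.2 ]
shift tool [ 1.8 -3.9  0.9] turn deg 0.06
```

View pics/top4.png

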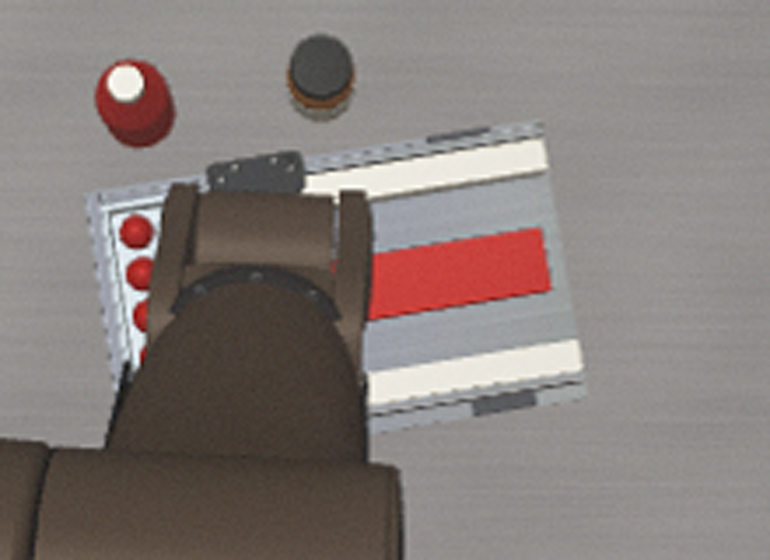

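View pics/scene4.png

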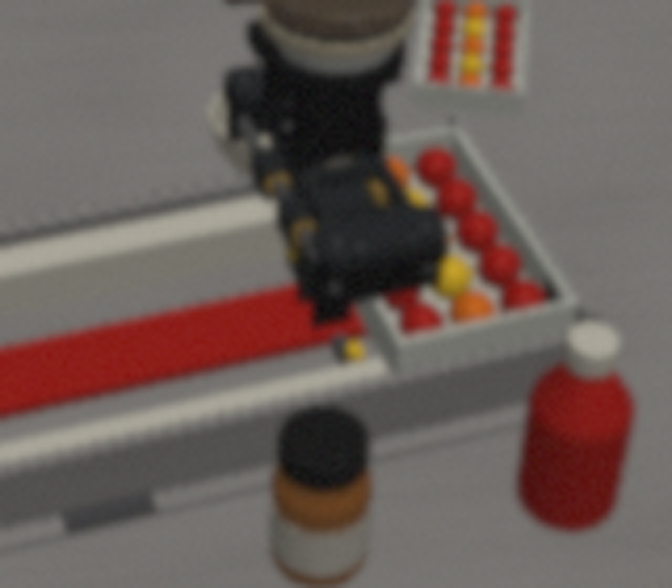

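The post is now visible behind the tray at scene crop (355,350), and the tray front looks to be at the stop. I'll press a little further to confirm contact by force.

Request:
jog_arm(moves=[2, -1, 1, 0, -0.6, 4, -2, 1, 0, -0.6, 6, -2, 1, 0, -0.6, 6, -2, 1, 0, -0.6])

```text
time_s: 7.9
tcp_pos: [558.2, 40.3, 20.8]
orientation: [3.115, 0.017, 1.742]
wrist_force: [7.2, -54.2, 4.9]
grip_width: 19.2
```

```bash
python3 -c "
from h import *
st()"
```

```text
t 7.9 tcp [558.2  40.3  20.8] rpy [3.1146 0.0167 1.7415] dock [np.float64(4.0), np.float64(-1.7)] F [  7.2 -54.2   4.9] Fdock [np.float64(-2.1), np.float64(-54.7)] w 19.2 q [-0.04  0.66  1.9  -0.02  0.55 -0.19]
```

It's solidly home: 55 N with no further travel. Now I'll back off 3 mm with the bar still held down, then lift straight up.

Request:
jog_arm(moves=[-1, 0, 1, 0, -0.6, -3, 0, 1, 0, -0.6, -4, 0, 1, 0, -0.6, -4, 0, 1, 0, -0.6])

```text
time_s: 8.3
tcp_pos: [559.3, 36.7, 20.7]
orientation: [3.113, 0.016, 1.741]
wrist_force: [-1.2, 2.8, 8.4]
grip_width: 19.1
```

```bash
python3 -c "
from h import *
st()"
```

```text
t 8.3 tcp [559.3  36.7  20.7] rpy [3.1132 0.0164 1.741 ] dock [np.float64(4.5), np.float64(-5.5)] F [-1.2  2.8  8.4] Fdock [np.float64(-0.8), np.float64(2.9)] w 19.1 q [-0.05  0.66  1.9  -0.02  0.55 -0.2 ]
```

Request:
jog_arm(moves=[0, 0, -4, 0, -0.6, -1, 0, -10, 0, -0.6, -1, 0, -20, 0, -0.6, -2, 0, -40, 0, -0.6, -2, 0, -70, 0, -0.6, -3, 0, -110, 0, -0.6, -3, 0, -150, 0, -0.6, -3, 0, -190, 0, -0.6, -3, 0, -200, 0, -0.6, -3, 0, -200, 0, -0.6])

```text
time_s: 9.3
tcp_pos: [554.0, 36.0, 222.4]
orientation: [3.11, 0.017, 1.741]
wrist_force: [-0.7, 0.4, -0.8]
grip_width: 19.1
```

Request:
jog_arm(moves=[-40, 0, 0, 0, -0.6, -85, 0, 0, 0, -0.6, -130, 0, 0, 0, -0.6, -175, 0, 0, 0, -0.6, -220, 0, 0, 0, -0.6, -265, 0, 0, 0, -0.6, -310, 0, 0, 0, -0.6, -350, 0, 0, 0, -0.6, -380, 0, 0, 0, -0.6, -380, 0, 0, 0, -0.6])

```text
time_s: 10.3
tcp_pos: [617.7, -341.8, 225.8]
orientation: [3.112, 0.015, 1.738]
wrist_force: [0.5, -0.6, -0.5]
grip_width: 18.7
```

```bash
python3 - <<'E'
from h import *
st()
for n,(r,c) in dict(top=((150,310),(250,440)),scene=((195,315),(240,425))).items():
    f=env.grab_frame(n)[:,:,::-1];cv2.imwrite(f"pics/{n}5full.png",f);a=f[r[0]:r[1],c[0]:c[1]]
    cv2.imwrite(f"pics/{n}5.png",cv2.resize(a,None,fx=3.7 if n=='top' else 4.3,fy=3.7 if n=='top' else 4.3,interpolation=cv2.INTER_CUBIC))
E
```

```text
t 10.3 tcp [ 617.7 -341.8  225.8] rpy [3.1124 0.0155 1.7378] dock [np.float64(-2.0), np.float64(-388.4)] F [ 0.5 -0.6 -0.5] Fdock [np.float64(0.4), np.float64(-0.7)] w 18.7 q [-0.6   0.59  1.35  0.01  1.17 -0.77]
```

View pics/top5.png

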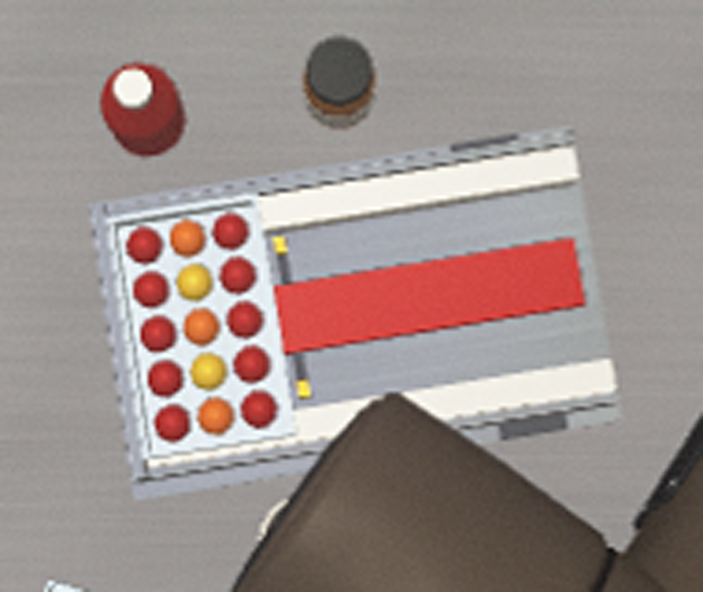

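View pics/scene5.png

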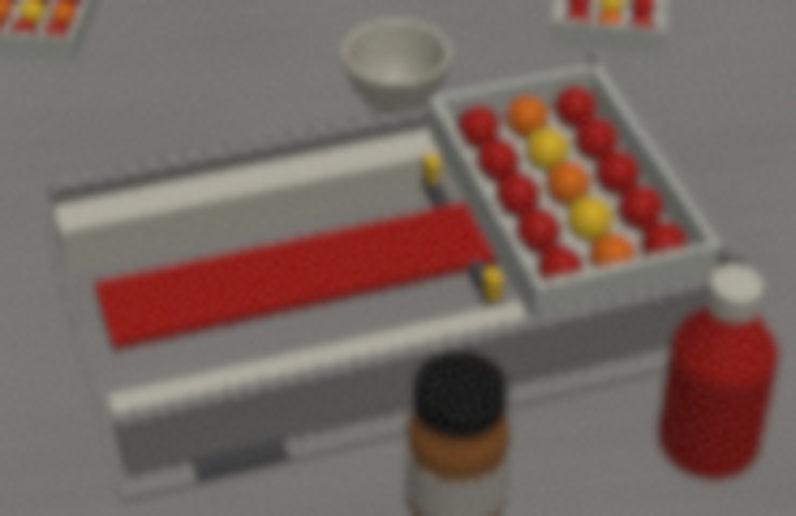

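View pics/top5full.png

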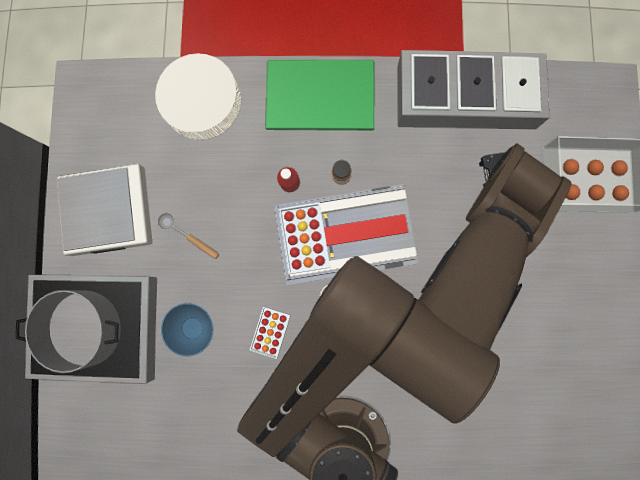

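The posts are back at their original scene-crop pixels, (432,168) and (492,282), so they are fully up behind the tray. I'll check the tray position with a number, then hand in.

```bash
python3 - <<'E'
from h import *
P=d2w(DOCK,[(86,10,66),(-86,10,66),(86,118,66),(-86,118,66)])
print(((proj("top",P)-[250,150])*3.7).round())
print(env.job_done()); st()
E
```

```text
[[255. 193.]
 [294. 434.]
 [104. 218.]
 [141. 459.]]
the job is handed in; nothing more can be done
None
the job is handed in; nothing more can be done
```

View pics/scene5full.png

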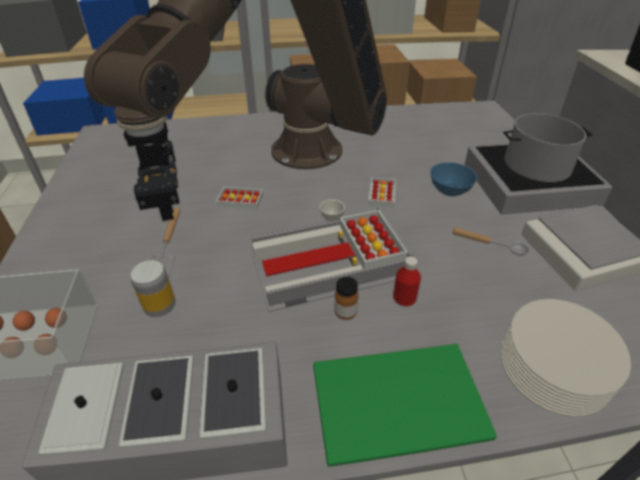

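The tray is home against the end stop and the yellow posts have sprung back up behind it. I handed the job in at about 10.4 s of the 38 s allowed.

- **Push:** I pressed the red bar down about 12–13 mm with the fingertips. With it held there, I pushed the tray along the runners and over the posts. At the end stop the force rose to about 55 N at the wrist with no further movement.
- **Release:** I backed off about 4 mm with the bar still down, lifted straight up so the bar was free, and moved the arm clear. The wrist force then read about zero.
- **Last checks:** The posts are at the same pixels as when they were up at the start. The tray's rear corners are within a few crop pixels (about 2–3 mm) of where the home position projects. All the other things in the scene picture are where they were.
- **What disagreed:** The two cameras gave dock positions about 8 mm apart in x, so I trusted the top one. The fingers also ended about 4 mm off the dock's centre line, still well clear of the posts.

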